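# Change a purge-gas coupler over to the other port and latch it

## Task

Change the purge-gas coupler over from the low port block to the tall one: swing the flat wire bail up out of the way until it stands upright, hold the coupler's release collar in by its tall tab to free it, and slide it across and push it fully home on the opposite tube until it locks and its collars spring out. Then swing the bail back down flat so that its bar hooks behind the coupler's hook, and leave the bottles, pot and tube standing round the panel where they are.

Things in the scene. Friction and masses are not known exactly. Their poses are not given: they have to be found in the camera images.
- panel: Changeover panel, fixed on the worktop: aluminium plate 240 x 60 x 10 mm, origin at the centre of its underside. Its x axis (called x') runs along the tubes from the low block A to the tall block B, y' across, z up. All heights in this list are above the worktop. The steel tubes (12 mm) stick out 40 mm from the blocks, facing each other, axes at y' 0, height 40 mm.
- block_a (a point): Centre of the top of the low port block A (30 mm along x', 40 mm wide), at x' -105 mm, height 60 mm (screw heads to 63 mm). Keep clear of the room: the microscope's eyepieces and head fill x 0.15 to 0.45, y -0.55 to -0.38 m up to z 0.53 m (pass above or round them), and beyond block A a wall trunking overhangs from z 0.21 m up, 10 mm or more past the block.
- block_b (a point): Centre of the top of the tall port block B (30 mm along x', 52 mm wide), at x' +105 mm, height 94 mm (screw heads to 97 mm). The bail is hinged on its two sides, axis across the panel at x' +100 mm, height 81 mm.
- coupler (a joint): Coupler: steel push-fit sleeve on the panel's rail, 100 mm long over its two black collars, body 28 mm thick. Reads m along x': 0 locked on tube A (spans x' -75 to +25 mm), 0.050 fully home on B (-25 to +75). When locked it has 2 mm of play and comes off only with that end's collar pressed in. Slides with 1.5 N; about 14 N snaps it on to tube B in the last 15 mm.
- collar_a (a joint): Release collar at the coupler's A end: black ring 34 mm in diameter with a tall flat tab (30 mm wide, 8 mm thick, top at 100 mm). Reads m pressed into the coupler, towards +x': 0 sprung out, 0.005 fully in; held in and pushed on, it carries the coupler along. Spring 3 N at the start, 5.5 N fully in; it springs out when let go.
- tab (a point): Point on the face of collar A's tab that looks to block A (-x' side), mid-width, height 90 mm, 10 mm below the tab's upper edge. Moves with collar and coupler: x' -63 mm when locked on A. Pressing this face towards +x' presses the collar in.
- collar_b (a joint): Release collar at the coupler's B end: plain black ring 34 mm in diameter, no tab. Reads m pressed into the coupler (towards -x'): 0 sprung out, 0.005 fully in. A collar dips for a moment as its lock snaps over a tube and is out at 0 when locked.
- bail (a joint): Steel wire bail (6 mm wire, a U 68 mm wide) hinged on block B. Reads rad: 0 lying flat, reaching 64 mm from its hinge towards -x'; grows as it swings up and over; about 1.77 upright; stop at 2.1. It weighs 50 g and its stiff hinge (0.03 N m) keeps it where it is left. Lying flat, its bar stands in the way of the coupler's hook.
- bail_bar (a point): Middle of the bail's round cross bar (6 mm thick, 56 mm clear between the arms, runs across the panel), 65 mm from the hinge axis. Lying flat it is at x' +36 mm, height 68 mm (0.2 rad below the level of the hinge axis); the coupler's end ring and tube B lie below it, tops at 57 and 46 mm. It goes straight up over the hinge axis, to height 146 mm when upright.
- hook_top (a point): Top of the steel hook on the coupler, height 80 mm: a post 14 mm wide with a 10 mm lip on top pointing to -x', set to one side at y' -26 to -12 mm. At x' -3 mm when locked on A, +47 mm when home on B; then the bar comes down just on the A side of the hook and lies below its lip. With the coupler short of home the bar lands on the hook.
- primer_bottle: Bystander, loose: brown round bottle with black screw cap, 37 mm across, 64 mm tall; origin at the centre of its underside. Not to be touched.
- swab_pot: Bystander, loose: clear pot with swabs, 34 mm across, 92 mm tall; origin at the centre of its underside. Not to be touched.
- drop_bottle: Bystander, loose: brown dropper bottle with black pointed cap, 32 mm across, 76 mm tall; origin at the centre of its underside. Not to be touched.
- slide_tube: Bystander, loose: thin upright specimen tube, black below and grey cap above, 24 mm across, 109 mm tall; origin at the centre of its underside. Not to be touched.

How it is judged:
By the outcome, as a careful person would: the job done as asked, in the order asked, and still so for the second after the job is handed in, with the robot touching nothing.
It also fails if it takes over 67 s, if anything falls off the work surface, if the arm or the gripper's body presses on something with over 40 N, if the wrist force passes 120 N, or if a joint passes its speed limit or range.

## Robot

A 6-joint arm with a two-finger parallel gripper is mounted at the origin on a cart in front of the work surface, level with it; the furniture and walls round the work are solid. World frame = base frame: x ahead of the robot, y to its left, z up, the work surface at z = 0. Lengths are in m, angles in rad, forces in N, time in s.
With the tool pointing down it reaches from about 0.35 to 0.775 m from the base axis. Payload 7.3 kg.
Tool frame: the origin (TCP) lies at the very end of the fingers, on their centre line; the grasp point (between the pads) lies 19 mm behind it (hold_point_z is the distance from the TCP to the grasp point, in m); x points along the fingers, y is the direction in which the jaws open and shut, and the axes are right-handed (so a half turn about x gives the same grasp; the last joint's range is limited). The gripper opens to 92 mm and grips with 3 to 60 N. Pads are 19 mm wide; open, the fingers measure 130 mm over their backs; the gripper's body (75 mm by 190 mm) begins 47 mm behind the grasp point.
Start: joints at [-1.434, 0.342, 1.524, -0, 1.275, -0.146], TCP at [0.147, -0.504, 0.227] pointing down, gripper open.
Joint ranges: [-2.53, 2.53], [-0.77, 2.02], [0.04, 2.7], [-1, 4.14], [0.28, 2.66], [-3.11, 3.11]. Speed limits (rad/s): [2.57, 2.57, 3.14, 3.14, 3.14, 3.14].

## Interface

Orientations are given as [roll, pitch, yaw] about the fixed x, y, z axes, in that order (R = Rz(yaw) Ry(pitch) Rx(roll)).
In Python, from plant import * gives the robot as it stands. Calls block until the motion is done:
- move_ptp(position, orientation): joint-space move of the TCP to a pose.
- move_straight(position, rotation=None, v=0.15): straight line of the TCP; rotation=None keeps the orientation; v is the mean speed in m/s.
- movej(angles): joint-space move.
- set_gripper(opening, effort=None): finger opening in m; effort is the grip in N (None keeps the last); returns when the fingers have stopped.
- hold(seconds).
- inverse_kinematics(position, orientation): joint angles nearest the present ones, or None.
- read_camera(name): name is "scene" or "top"; returns a dict with "frame" (480x640x3 uint8, blue, green, red), "range_z" (480x640 float32, m along the optical axis (not along the pixel's ray), 0 where there is no reading), "fx", "fy", "cx", "cy" (pixels), "eye" and "rotation" of the camera in the world. Camera axes: x right, y down, z forward; pixel columns grow to the right and rows downward; lengths in m; the calibration is good to about 2 mm. A picture is of the moment at which its call begins.
A pose or a line that the arm cannot do raises PlanningError and nothing moves.
- hand_in(): hands the job in, once; it reports no verdict.
Readings, each from a call of its own:
- get_time(): time.
- get_qpos(): joint angles.
- get_joint_vel(): joint speeds.
- get_tau(): joint torques, N m.
- get_position(): TCP position.
- get_ee_rot(): TCP orientation.
- get_wrist_force(): force on the tool from outside, world axes, zero at the start.
- get_ft_torque(): the same for the moment, N m.
- get_opening(): finger opening in m.
Only numpy, scipy, OpenCV 4.12 (cv2) and the standard library are available. Lean on these libraries where they do the work, as an engineer would, in place of code of your own. Each camera call takes 0.05 s, during which the arm holds its last target. There are 200 camera calls.

## Working session

There is one attempt and no reset: what is moved stays moved. The work goes in short steps, each a Python script; the robot and the scene stay as the last script left them, time stands still between calls to the robot, and variables do not carry over. Pictures are saved under pics/ and viewed, about 8 in all and at most 12, crops included, and the job is handed in when it is done.

```bash
ls; mkdir -p pics
python3 - <<'E'
from plant import *
import numpy as np, cv2
for n in("scene","top"):
    c=read_camera(n); cv2.imwrite(f"pics/{n}0.png",c["frame"]); np.savez(f"{n}0.npz",**c)
    print(n,c["fx"],c["fy"],c["cx"],c["cy"],c["eye"],np.round(c["rotation"],3).tolist())
print(get_time(),get_ee_rot(),get_position(),get_opening())
E
```

```text
pics
scene 556.0947060623861 556.0947060623861 312.4563671908716 237.37206086125477 [0.15328246 0.46934462 0.6594039 ] [-2.312, -0.02, -2.487]
top 608.3487822344694 608.3487822344694 322.2442646050163 235.47868537602818 [ 0.37096893 -0.06778764  0.91586161] [-2.955, 0.024, -1.585]
0.1 [-1.69706964  1.56944581  1.72729862] [ 0.14646112 -0.50379824  0.22612156] 0.09159352814813417
```

View pics/scene0.png

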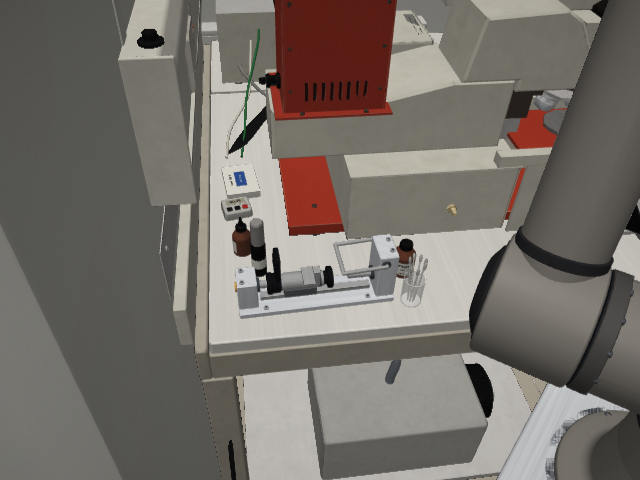

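View pics/top0.png

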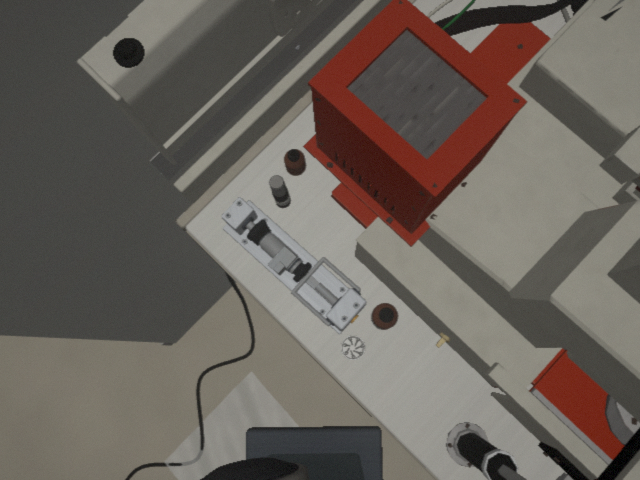

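Scene view: panel with block A left (245,290), block B right (383,268), bail lying to the left of B; slide tube (258,245), drop bottle (242,238), primer bottle (405,255) and pot (412,288). Top view: A (238,212), B (345,308). Next I'll zoom in and get coordinates.

```bash
cat > h.py <<'E'
import numpy as np, cv2
from scipy.spatial.transform import Rotation as Ro
def cam(c):
    return np.array(c["eye"]), Ro.from_euler("xyz",c["rotation"]).as_matrix()
def ray(c,u,v,h):
    e,R=cam(c); d=R@np.array([(u-c["cx"])/c["fx"],(v-c["cy"])/c["fy"],1]); return e+d*(h-e[2])/d[2]
def deproj(c):
    e,R=cam(c); v,u=np.mgrid[:480,:640]; z=c["range_z"]
    P=np.stack([(u-c["cx"])/c["fx"]*z,(v-c["cy"])/c["fy"]*z,z],-1)@R.T+e
    P[z==0]=np.nan; return P
def proj(c,p):
    e,R=cam(c); q=(np.asarray(p)-e)@R; return np.stack([q[...,0]/q[...,2]*c["fx"]+c["cx"],q[...,1]/q[...,2]*c["fy"]+c["cy"]],-1)
E
python3 - <<'E'
from h import *
t=dict(np.load("top0.npz")); s=dict(np.load("scene0.npz"))
for n,c,us in(("top",t,[(238,212),(347,308),(308,240),(353,347),(385,316),(278,182),(294,157)]),("scene",s,[(383,244),(245,275),(412,258),(405,244)])):
    P=deproj(c)
    for u,v in us: print(n,u,v,np.round(P[v,u],4))
a=t["frame"][185:345,205:415]; b=s["frame"][210:330,220:440]
a=cv2.resize(a,None,fx=3.8,fy=3.8,interpolation=cv2.INTER_CUBIC); cv2.imwrite("pics/topz.png",a)
b=cv2.resize(b,None,fx=3.6,fy=3.6,interpolation=cv2.INTER_CUBIC); cv2.imwrite("pics/scz.png",b)
E
```

```text
top 238 212 [0.5698 0.0718 0.0614]
top 347 308 [ 0.427  -0.082   0.0931]
top 308 240 [ 0.5381 -0.0262 -0.0009]
top 353 347 [ 0.3758 -0.0912  0.001 ]
top 385 316 [ 0.417  -0.1348  0.0657]
top 278 182 [0.5995 0.0091 0.1105]
top 294 157 [ 0.6515 -0.0096  0.0595]
scene 383 244 [ 0.4292 -0.0816  0.0939]
scene 245 275 [0.5702 0.0707 0.0597]
scene 412 258 [ 0.4011 -0.1334  0.0421]
scene 405 244 [ 0.4158 -0.1304  0.0661]
```

View pics/topz.png

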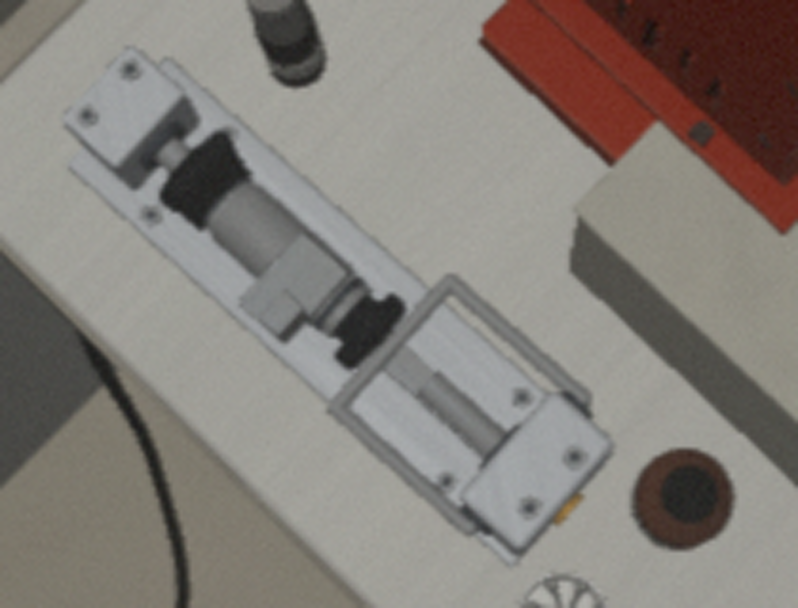

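View pics/scz.png

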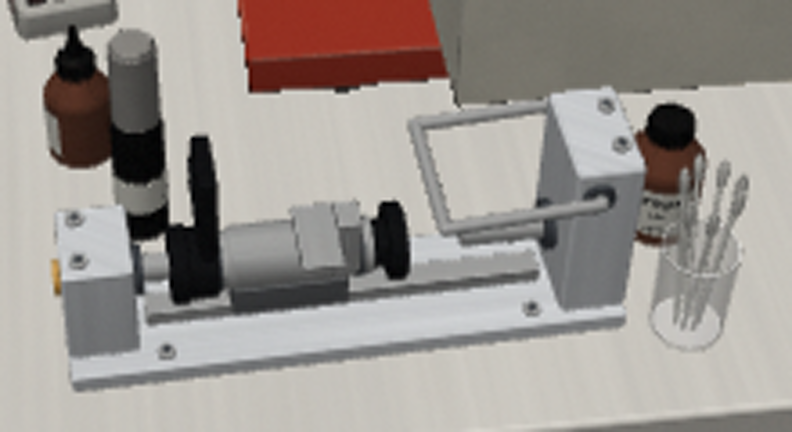

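Top zoom: A screws (88,117),(130,68), black tab/collar (205,180), hook block (300,275), collar B (370,330), bail bar from (452,280) to (340,408), B screws (530,508),(575,457). Scene zoom: tab top (200,140), bail bar (430,175), hook (345,215). Next I'll fit the panel frame and build a height map.

```bash
cat >> h.py <<'E'
def fit(P,c0,hlo,hhi,r=.045):
    m=(np.abs(P[...,2]-(hlo+hhi)/2)<(hhi-hlo)/2)&(np.linalg.norm(P[...,:2]-c0,axis=-1)<r)
    return cv2.minAreaRect((P[m][:,:2]*1000).astype(np.float32)),m.sum()
E
python3 - <<'E'
from h import *
from plant import inverse_kinematics, get_ee_rot
t=dict(np.load("top0.npz")); s=dict(np.load("scene0.npz"))
for c in(t,s):
    P=deproj(c)
    print(fit(P,[.570,.0715],.056,.066)); print(fit(P,[.428,-.082],.090,.100))
C=[]
for nm,c,pa,pb,o,k in(("top",t,[(88,117),(130,68)],[(530,508),(575,457)],(205,185),3.8),("sc",s,[(78,263),(74,219)],[(621,144),(606,106)],(220,210),3.6)):
    f=lambda L,h: np.mean([ray(c,(u+.5)/k-.5+o[0],(v+.5)/k-.5+o[1],h)[:2] for u,v in L],0)
    a,b=f(pa,.063),f(pb,.097); print(nm,a,b,np.linalg.norm(b-a)); C.append((a,b))
a,b=np.mean(C,0); o=(a+b)/2; ex=(b-a)/np.linalg.norm(b-a); ey=np.array([-ex[1],ex[0]])
print("o",o,"ex",ex,np.degrees(np.arctan2(ex[1],ex[0])))
np.savez("frame.npz",o=o,ex=ex,ey=ey)
H={}
Q=np.concatenate([deproj(c).reshape(-1,3) for c in(t,s)]); Q=Q[~np.isnan(Q[:,0])]
q=np.c_[(Q[:,:2]-o)@ex,(Q[:,:2]-o)@ey,Q[:,2]]
print("hook region max z (mm), rows x' -40..40 step5, cols y' -30..30 step6")
for x in range(-50,45,5):
    print(x,[int(1000*max([*q[(abs(q[:,0]-x/1e3)<.0025)&(abs(q[:,1]-y/1e3)<.003),2],0])) for y in range(-36,37,6)])
print("obstacles z>.13: rows x' , cols y' -200..200 step 25 (max z mm)")
for x in range(-250,251,25):
    print(x,[int(1000*max([*q[(abs(q[:,0]-x/1e3)<.0125)&(abs(q[:,1]-y/1e3)<.0125),2],0])) for y in range(-150,226,25)])
rpy=get_ee_rot(); R=Ro.from_euler("xyz",rpy).as_matrix(); print(R.round(2).tolist())
for z in(.3,.4,.5,.56,.6,.65): print(z,inverse_kinematics([.147,-.504,z],list(rpy)))
E
```

```text
(((563.1362915039062, 67.08865356445312), (47.336761474609375, 39.91871643066406), 45.05998992919922), np.int64(576))
(((418.2987976074219, -90.2451400756836), (56.320343017578125, 54.58497619628906), 44.2689094543457), np.int64(871))
(((557.836669921875, 62.72357940673828), (57.38347244262695, 43.541748046875), 47.44815444946289), np.int64(433))
(((418.9895324707031, -85.59028625488281), (45.36511993408203, 54.365455627441406), 46.94503402709961), np.int64(505))
top [0.57405279 0.07834109] [ 0.42189708 -0.08592066] 0.22390463544216768
sc [0.5706893  0.07905723] [ 0.41920698 -0.08463778] 0.2230312776535156
o [ 0.49646154 -0.00329003] ex [-0.67937715 -0.73378926] -132.79499067232268
hook region max z (mm), rows x' -40..40 step5, cols y' -30..30 step6
-50 [4, 13, 13, 13, 51, 54, 55, 56, 53, 40, 15, 13, 4]
-45 [4, 11, 14, 13, 53, 56, 57, 57, 53, 15, 16, 12, 2]
-40 [4, 12, 14, 15, 51, 57, 57, 56, 52, 14, 12, 12, 3]
-35 [4, 11, 12, 14, 51, 54, 57, 58, 53, 12, 14, 12, 3]
-30 [4, 12, 13, 11, 52, 56, 58, 57, 53, 40, 13, 12, 4]
-25 [3, 12, 12, 11, 52, 55, 57, 57, 56, 13, 13, 12, 4]
-20 [4, 56
[... 2105 characters left out ...]
5, 179, 180, 385, 385, 377, 371, 366, 420]
250 [0, 0, 0, 6, 5, 4, 5, 5, 180, 180, 390, 390, 451, 439, 406, 397]
[[-0.0, 0.28, -0.96], [0.0, -0.96, -0.28], [-1.0, -0.0, -0.0]]
0.3 [-1.43302912e+00  2.96479317e-01  1.38712150e+00 -2.54584610e-05
  1.45934211e+00 -1.45005548e-01]
0.4 [-1.43302912e+00  2.75064240e-01  1.15289609e+00 -2.55657938e-05
  1.71498260e+00 -1.45012053e-01]
0.5 [-1.43302912e+00  3.10214379e-01  8.38350852e-01 -2.77532583e-05
  1.99437770e+00 -1.45019787e-01]
0.56 [-1.43302912e+00  3.72989661e-01  5.74617941e-01 -3.11877216e-05
  2.19533533e+00 -1.45026616e-01]
0.6 [-1.43302912e+00  4.55068435e-01  3.13763141e-01 -3.64389986e-05
  2.37411135e+00 -1.45034603e-01]
0.65 None
```

```bash
cat >> h.py <<'E'
import os
if os.path.exists("frame.npz"):
    F=dict(np.load("frame.npz")); o,ex,ey=F["o"],F["ex"],F["ey"]
    def topan(P): P=np.asarray(P); return np.concatenate([((P[...,:2]-o)@ex)[...,None],((P[...,:2]-o)@ey)[...,None],P[...,2:]],-1)
    def w(x,y,z): return [*(o+x*ex+y*ey),z]   # panel m -> world
    def tri(t,pt,s,ps):   # two-view intersection
        A=[];
        for c,(u,v) in((t,pt),(s,ps)):
            e,R=cam(c); d=R@np.array([(u-c["cx"])/c["fx"],(v-c["cy"])/c["fy"],1]); A.append((e,d/np.linalg.norm(d)))
        (e1,d1),(e2,d2)=A; k=np.linalg.lstsq(np.c_[d1,-d2],e2-e1,rcond=None)[0]
        p,q=e1+k[0]*d1,e2+k[1]*d2; return (p+q)/2,np.linalg.norm(p-q)
    def rot(tilt_jaw): # tool down, jaw axis along world 2D unit vector
        y=np.array([*tilt_jaw,0]); x=np.array([0,0,-1.]); return list(Ro.from_matrix(np.c_[x,y,np.cross(x,y)]).as_euler("xyz"))
E
python3 - <<'E' 2>&1 | grep -v Warn
from h import *
from plant import inverse_kinematics
t=dict(np.load("top0.npz")); s=dict(np.load("scene0.npz"))
zt=lambda u,v:((u+.5)/3.8-.5+205,(v+.5)/3.8-.5+185)
zs=lambda u,v:((u+.5)/3.6-.5+220,(v+.5)/3.6-.5+210)
for n,a,b in(("bar",(396,344),(431,176)),("barR",(452,280),(415,122)),("barL",(340,408),(447,230)),("Ascr1",(88,117),(78,263)),("Bscr1",(530,508),(621,144)),("Bscr2",(575,457),(606,106))):
    p,e=tri(t,zt(*a),s,zs(*b)); print(n,topan(p).round(4),round(e,4))
for nm,c in(("t",t),("s",s)):
    q=topan(deproj(c)); f=q.reshape(-1,3)
    def st(n,m):
        d=f[m]; print(nm,n,m.sum(),"min",np.percentile(d,3,0).round(4),"med",np.median(d,0).round(4),"max",np.percentile(d,97,0).round(4))
    x,y,z=f.T
    st("A top",(z>.055)&(z<.068)&(x<-.08)&(x>-.125)&(abs(y)<.03))
    st("B top",(z>.09)&(z<.1)&(x>.08)&(x<.13)&(abs(y)<.03))
    st("tab",(z>.075)&(z<.11)&(abs(x+.06)<.02)&(abs(y)<.022))
    st("bar",(z>.066)&(z<.095)&(abs(x-.036)<.012)&(abs(y)<.02))
    st("arms",(z>.066)&(z<.095)&(abs(x-.07)<.005)&(abs(abs(y)-.032)<.006))
    st("hook",(z>.072)&(z<.09)&(abs(x+.003)<.02)&(abs(y+.019)<.012))
    for zz in(.12,.2,.3):
        for lo,hi in((-.13,-.05),(-.05,.05),(.05,.1),(.1,.2)):
            m=(z>zz)&(x>lo)&(x<hi)&(y>0)&(y<.3)
            if m.sum(): print(nm,"wall z>",zz,lo,hi,"min y'",np.percentile(y[m],.5).round(3))
    m=(z>.2)&(abs(y)<.15)&(x<-.05); 
    if m.sum(): print("trunk max x'",np.percentile(x[m],99.5))
for jn,j in(("x",ex),("-x",-ex),("y",ey),("-y",-ey)):
    for p in((.036,0,.06),(.1,0,.14),(-.075,-.055,.08),(-.02,-.055,.08)):
        q=inverse_kinematics(w(*p),rot(j)); print(jn,p,None if q is None else np.round(q,2))
E
```

```text
bar [0.036  0.0018 0.0759] 0.0024
barR [0.0355 0.0329 0.0778] 0.0021
barL [ 0.0363 -0.0291  0.0753] 0.0022
Ascr1 [-0.1118 -0.011   0.0604] 0.0019
Bscr1 [ 0.1121 -0.0108  0.0952] 0.0018
Bscr2 [0.1122 0.0131 0.0946] 0.0022
t A top 573 min [-0.1192 -0.0174  0.0576] med [-0.1048  0.0012  0.0612] max [-0.0907  0.0199  0.0646]
t B top 859 min [ 0.0904 -0.0229  0.0921] med [0.1044 0.0012 0.0951] max [0.1184 0.0257 0.0982]
t tab 210 min [-0.0627 -0.0129  0.0767] med [-0.0565  0.0008  0.0993] max [-0.0549  0.0151  0.1029]
t bar 127 min [ 0.0318 -0.0184  0.0772] med [0.0347 0.0002 0.0804] max [0.0373 0.019  0.0834]
t arms 65 min [ 0.0654 -0.0318  0.0805] med [ 0.07   -0.0267  0.0826] max [0.0746 0.0348 0.0846]
t hook 82 min [-0.008 -0.024  0.074] med [-0.0026 -0.0177  0.0808] max [ 0.0018 -0.0113  0.0833]
t wall z> 0.12 -0.05 0.05 min y' 0.092
t wall z> 0.12 0.05 0.1 min y' 0.067
t wall z> 0.12 0.1 0.2 min y' 0.063
t wall z> 0.2 -0.05 0.05 min y' 0.092
t wall z> 0.2 0.05 0.1 min y' 0.09
t wall z> 0.2 0.1 0.2 min y' 0.092
t wall z> 0.3 -0.05 0.05 min y' 0.099
t wall z> 0.3 0.05 0.1 min y' 0.097
[... 1384 characters left out ...]
, 0.06) [-0.23  0.46  1.88 -0.    0.8  -1.05]
-x (0.1, 0, 0.14) [-0.35  0.28  1.88  0.    0.98 -1.18]
-x (-0.075, -0.055, 0.08) [ 0.03  0.49  1.74 -0.    0.91 -0.8 ]
-x (-0.02, -0.055, 0.08) [-0.06  0.43  1.86 -0.    0.85 -0.88]
y (0.036, 0, 0.06) [-0.23  0.46  1.88  0.    0.8   0.52]
y (0.1, 0, 0.14) [-0.35  0.28  1.88  0.    0.98  0.39]
y (-0.075, -0.055, 0.08) [0.03 0.49 1.74 0.   0.91 0.77]
y (-0.02, -0.055, 0.08) [-0.06  0.43  1.86  0.    0.85  0.69]
-y (0.036, 0, 0.06) [-0.23  0.46  1.88  0.    0.8  -2.62]
-y (0.1, 0, 0.14) [-0.35  0.28  1.88  0.    0.98 -2.75]
-y (-0.075, -0.055, 0.08) [ 0.03  0.49  1.74  0.    0.91 -2.37]
-y (-0.02, -0.055, 0.08) [-0.06  0.43  1.86  0.    0.85 -2.45]
```

Panel frame matches the listed sizes to about 1 mm. The tab is at x' -63, the hook top at -3 and height 80 mm. The bail bar is at x' 35.5 and height 76 mm, so it sits about 0.13 rad up. The tall equipment stands at y' > 60–90 mm, so the tab will be pushed with one open finger and the hand offset to -y'.

Run:
```python
from plant import *
from h import *
p=get_position(); move_straight([p[0],p[1],.58],v=.3)
q=list(get_qpos()); q[0]=.05; q[5]=-.77; movej(q); print(get_time(),topan(get_position()),get_wrist_force())
set_gripper(.024,8)
move_straight(w(.0355,.002,.2),rot(-ex),v=.3)
move_straight(w(.0355,.002,.066),v=.1); print(get_time(),topan(get_position()),get_wrist_force())
set_gripper(0,8); print(get_opening(),get_wrist_force(),get_time())
```

```text
4.4167 [-0.08922597 -0.05784011  0.5795847 ] [-0.21757862 -0.41913147 -0.29606224]
9.225 [0.03527454 0.00233138 0.06650771] [-0.51245988  0.25094404 -0.3731474 ]
0.005794988322773951 [2.47451521 4.8245152  0.08472502] 9.6667<sys>:0: UserWarning: Gimbal lock detected. Setting third angle to zero since it is not possible to uniquely determine all angles.
```

```bash
python3 - <<'E' 2>&1 | grep -v Warn
from plant import *
from h import *
R=rot(-ex)
for i,f in enumerate(np.linspace(-.07,1.57,13)[1:]):
    move_straight(w(.1-.065*np.cos(f),.002,.081+.065*np.sin(f)-.010),R,v=.06)
    print(round(f,2),get_wrist_force().round(1) if hasattr(get_wrist_force(),'round') else get_wrist_force(),round(get_opening(),4))
print(get_time())
for n in("scene","top"):
    c=read_camera(n); np.savez(f"{n}1.npz",**c)
    if n=="scene": cv2.imwrite("pics/s1.png",cv2.resize(c["frame"][150:330,180:480],None,fx=2.6,fy=2.6,interpolation=cv2.INTER_CUBIC))
E
```

```text
0.07 [1.6 4.3 0.3] 0.0056
0.2 [4.5 4.3 1.5] 0.0054
0.34 [4.  5.  2.2] 0.0057
0.48 [4.6 6.  3.7] 0.0057
0.61 [3.6 7.4 4.6] 0.0052
0.75 [3.7 8.  6.8] 0.0055
0.89 [2.4 8.  9.6] 0.0055
1.02 [ 1.7  6.1 10. ] 0.0057
1.16 [1.  4.2 9.1] 0.0054
1.3 [-0.7  2.1  7.7] 0.0052
1.43 [0.6 0.3 4. ] 0.0053
1.57 [ 1.  -1.3  0.3] 0.0057
13.275
```

View pics/s1.png

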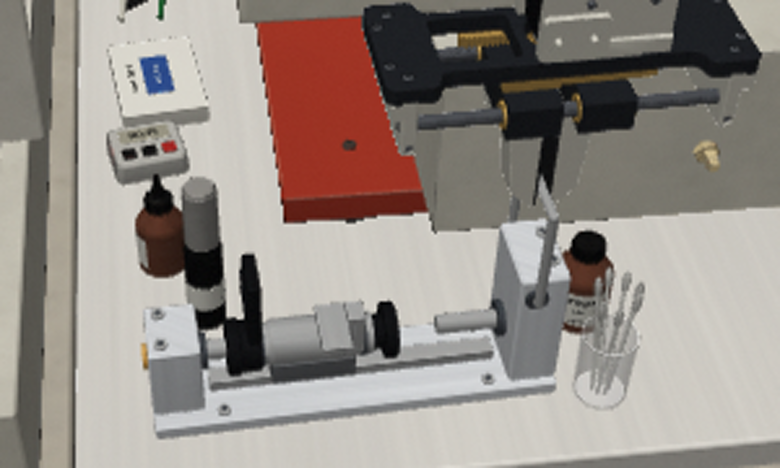

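Bail stands upright in line with block B (edge-on at (545,240)), coupler still on A. Next I'll release it and move to the tab.

```bash
python3 - <<'E' 2>&1 | grep -v Warn
from plant import *
from h import *
set_gripper(.03,8)
p=topan(get_position()); 
move_straight(w(p[0],p[1],.28),v=.25)
move_straight(w(0,-.1,.28),v=.3)
set_gripper(.092,30)
move_straight(w(-.005,-.1,.28),rot(ey),v=.004) if False else move_ptp(w(0,-.1,.28),rot(ey))
move_straight(w(-.088,-.055,.25),v=.25)
move_straight(w(-.088,-.055,.080),v=.15)
f0=np.array(get_wrist_force()); print(get_time(),topan(get_position()),f0,get_opening())
x=-.088
while x<-.066:
    x+=.002; move_straight(w(x,-.055,.080),v=.03)
    f=(np.array(get_wrist_force())-f0)[:2]@ex; print(round(x,4),round(f,2),round(get_time(),2))
    if f<-1.5: break
c=read_camera("scene"); np.savez("scene2.npz",**c)
cv2.imwrite("pics/s2.png",cv2.resize(c["frame"][150:330,180:480],None,fx=2.6,fy=2.6,interpolation=cv2.INTER_CUBIC))
E
```

```text
19.6917 [-0.08839105 -0.05455304  0.08092532] [0.98527659 0.30645594 0.12155626] 0.09192230678564069
-0.086 1.45 19.94
-0.084 0.92 20.19
-0.082 0.45 20.44
-0.08 1.37 20.69
-0.078 1.32 20.94
-0.076 0.52 21.19
-0.074 -0.78 21.44
-0.072 -2.14 21.69
```

View pics/s2.png

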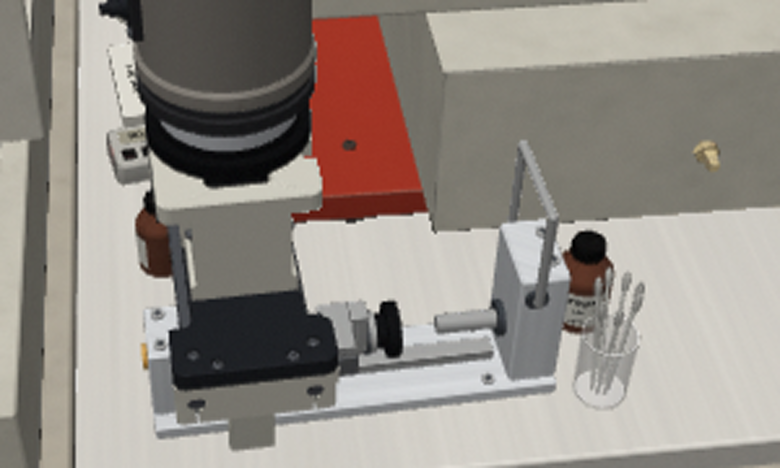

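Finger is in contact with the tab at the expected x' and the bail is still up. Next: push.

```bash
python3 - <<'E' 2>&1 | grep -v Warn
from plant import *
from h import *
x=-.072
while x<-.010:
    x+=.004 if x<-.036 else .0015
    move_straight(w(x,-.055,.080),v=.04)
    f=-np.array(get_wrist_force())[:2]@ex; print(round(x,4),topan(get_position())[0].round(4),round(f,1),round(get_time(),1))
    if f>26: break
E
```

```text
-0.068 -0.0688 5.3 22.0
-0.064 -0.064 2.1 22.2
-0.06 -0.0592 0.0 22.5
-0.056 -0.0556 0.6 22.7
-0.052 -0.0517 0.1 23.0
-0.048 -0.0477 0.1 23.2
-0.044 -0.0437 0.6 23.5
-0.04 -0.0397 -0.1 23.7
-0.036 -0.0363 2.9 24.0
-0.0345 -0.0348 3.8 24.2
-0.033 -0.0332 4.9 24.5
-0.0315 -0.0318 4.8 24.7
-0.03 -0.0305 6.5 25.0
-0.0285 -0.0292 6.8 25.2
-0.027 -0.0277 6.9 25.5
-0.0255 -0.0265 8.8 25.7
-0.024 -0.0257 12.3 26.0
-0.0225 -0.0226 3.4 26.2
-0.021 -0.0211 3.9 26.5
-0.0195 -0.0197 4.4 26.7
-0.018 -0.0186 6.3 27.0
-0.0165 -0.0182 11.1 27.2
-0.015 -0.0178 17.6 27.5
-0.0135 -0.0174 21.8 27.7
-0.012 -0.0171 26.8 28.0
```

```bash
python3 - <<'E' 2>&1 | grep -v Warn
from plant import *
from h import *
move_straight(w(-.055,-.055,.080),v=.08)
move_straight(w(-.055,-.055,.25),v=.25)
move_straight(w(0,-.16,.28),v=.25)
hold(.1)
for n in("scene","top"):
    c=read_camera(n); np.savez(f"{n}3.npz",**c); f=topan(deproj(c)).reshape(-1,3); x,y,z=f.T
    for nm,m in(("tab",(z>.075)&(z<.11)&(x>-.08)&(x<.02)&(abs(y)<.022)),("hook",(z>.072)&(z<.09)&(x>-.02)&(x<.075)&(abs(y+.019)<.012)),("bail",(z>.12)&(z<.16)&(abs(y)<.04)&(x>.05)&(x<.14))):
        d=f[m]; print(n,nm,m.sum(),*( [np.percentile(d,k,0).round(4) for k in(3,50,97)] if m.sum() else []))
    if n=="scene": a=c["frame"][210:330,220:440]
    else: b=c["frame"][185:345,205:415]
a=cv2.resize(a,(720,393)); b=cv2.resize(b,(525,400)); 
cv2.imwrite("pics/a3.png",cv2.resize(np.hstack([cv2.resize(a,(733,400)),b]),(800,254),interpolation=cv2.INTER_AREA)); cv2.imwrite("pics/s3.png",cv2.resize(a,(720,393)))
print(get_time(),get_wrist_force())
E
```

```text
scene tab 190 [-0.0127 -0.0157  0.0761] [-0.009  -0.0084  0.0949] [-0.004   0.0121  0.1012]
scene hook 102 [-0.0122 -0.026   0.0729] [-0.0043 -0.0149  0.0797] [ 0.0523 -0.0099  0.0884]
scene bail 46 [ 0.0985 -0.0347  0.1212] [ 0.1003 -0.0331  0.1309] [ 0.1033 -0.0305  0.1393]
top tab 188 [-0.0126 -0.0127  0.0781] [-0.0071  0.0009  0.1   ] [-0.0049  0.0152  0.1033]
top hook 92 [-0.0055 -0.0244  0.0752] [ 0.0462 -0.0169  0.0811] [ 0.0518 -0.009   0.084 ]
top bail 257 [ 0.0972 -0.0304  0.1458] [0.1001 0.0011 0.1494] [0.1027 0.0324 0.1527]
30.3583 [ 0.73883591  0.90423398 -1.00330661]
```

View pics/s3.png

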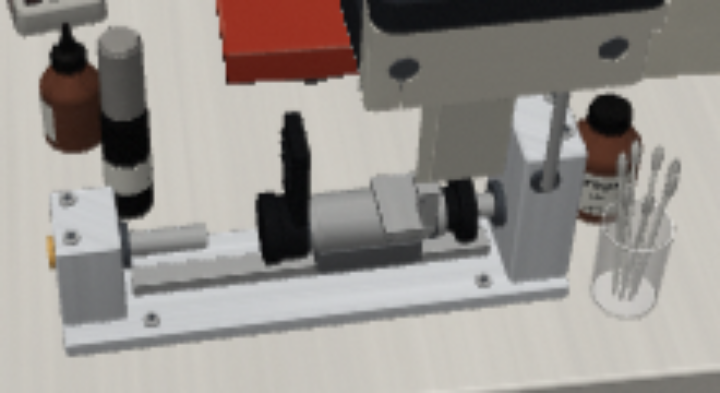

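Coupler moved exactly 50 mm: the tab face is now at -12.7 mm against -13 expected. Collar A has sprung out, collar B sits out near the tube at (460,210), and the bail is still upright. Next: swing the bail down.

```bash
python3 - <<'E' 2>&1 | grep -v Warn
from plant import *
from h import *
R=rot(-ex); Y=.006
move_ptp(w(0,-.12,.28),R); set_gripper(.03,8)
move_straight(w(.1,Y,.28),v=.3)
move_straight(w(.1,Y,.140),v=.15)
set_gripper(0,8); print(get_time(),get_opening())
for f in np.linspace(1.57,-.05,13)[1:]:
    move_straight(w(.1-.065*np.cos(f),Y,.081+.065*np.sin(f)-.006),R,v=.06)
    print(round(f,2),np.round(get_wrist_force(),1),round(get_opening(),4))
set_gripper(.02,8)
p=topan(get_position()); move_straight(w(p[0],Y,.12),v=.2)
set_gripper(0,20); f0=np.array(get_wrist_force())
move_straight(w(.0365,Y+.002,.084),v=.15)
z=.084
while z>.064:
    z-=.002; move_straight(w(.0365,Y+.002,z),v=.04); f=np.array(get_wrist_force())-f0
    print(round(z,3),round(get_position()[2],4),f.round(1))
    if f[2]>10: break
print(get_time())
E
```

```text
35.1917 0.005485600317954997
1.44 [ 0.6 -0.3  2.4] 0.0052
1.3 [ 1.1 -0.4  2. ] 0.0052
1.16 [ 1.8 -0.3  1.7] 0.0055
1.03 [ 1.9 -2.2  0.3] 0.0055
0.9 [ 1.4 -1.5 -0.1] 0.0057
0.76 [ 2.4 -0.8 -0.3] 0.0052
0.62 [ 2.2 -0.8 -0.2] 0.0056
0.49 [ 2.4 -1.  -0.3] 0.0056
0.36 [ 2.5  0.3 -0. ] 0.0055
0.22 [ 2.2  0.  -0.5] 0.0057
0.08 [ 4.   0.8 -1. ] 0.0056
-0.05 [ 3.3  2.5 -1.4] 0.0054
0.082 0.0826 [ 0.1 -0.2 -0.4]
0.08 0.0801 [0.2 0.7 0.2]
0.078 0.0778 [0.3 0.2 0.2]
0.076 0.0758 [-1.1 -0.8 -0.4]
0.074 0.0738 [-0.1 -0.3  1.1]
0.072 0.0719 [-0.3  0.3  0.3]
0.07 0.0706 [-1.9  0.4  6.3]
0.068 0.0697 [-5.7  0.1 18.7]
42.6167
```

Bar is pushed against its stop at a top height of 70–71 mm, which is flat. Next I'll withdraw and check.

```bash
python3 - <<'E' 2>&1 | grep -v Warn
from plant import *
from h import *
move_straight(w(.0365,.008,.25),v=.25)
move_straight(w(.06,-.20,.30),v=.3)
hold(.2)
for n in("scene","top"):
    c=read_camera(n); np.savez(f"{n}4.npz",**c); f=topan(deproj(c)).reshape(-1,3); x,y,z=f.T
    for nm,m in(("tab",(z>.085)&(z<.11)&(x>-.08)&(x<.02)&(abs(y)<.022)),("hook",(z>.074)&(z<.09)&(x>.02)&(x<.07)&(abs(y+.019)<.012)),("bar",(z>.063)&(z<.095)&(x>.028)&(x<.045)&(y>0)&(y<.035))):
        d=f[m]; print(n,nm,m.sum(),*( [np.percentile(d,k,0).round(4) for k in(3,50,97)] if m.sum() else []))
    a=c["frame"][210:330,220:440] if n=="scene" else c["frame"][185:345,205:415]
    k=3.6 if n=="scene" else 3.7
    cv2.imwrite(f"pics/{n}4.png",cv2.resize(a,None,fx=k,fy=k,interpolation=cv2.INTER_CUBIC))
print(get_time(),get_wrist_force())
E
```

```text
scene tab 138 [-0.0126 -0.0154  0.0873] [-0.0087 -0.0061  0.0984] [-0.0041  0.0126  0.1019]
scene hook 78 [ 0.0436 -0.0307  0.0745] [ 0.0491 -0.0229  0.0792] [ 0.0666 -0.0124  0.0813]
scene bar 73 [0.0345 0.0012 0.0682] [0.0373 0.0199 0.0704] [0.0442 0.0318 0.0727]
top tab 163 [-0.0127 -0.0127  0.087 ] [-0.0079  0.001   0.1   ] [-0.0049  0.0151  0.1034]
top hook 136 [ 0.037  -0.0304  0.0744] [ 0.0491 -0.0219  0.0792] [ 0.0686 -0.0111  0.0832]
top bar 119 [0.0332 0.0017 0.0691] [0.0363 0.0196 0.0718] [0.0438 0.0339 0.0747]
44.6583 [-0.92967374  0.03742858  0.43591938]
```

View pics/scene4.png

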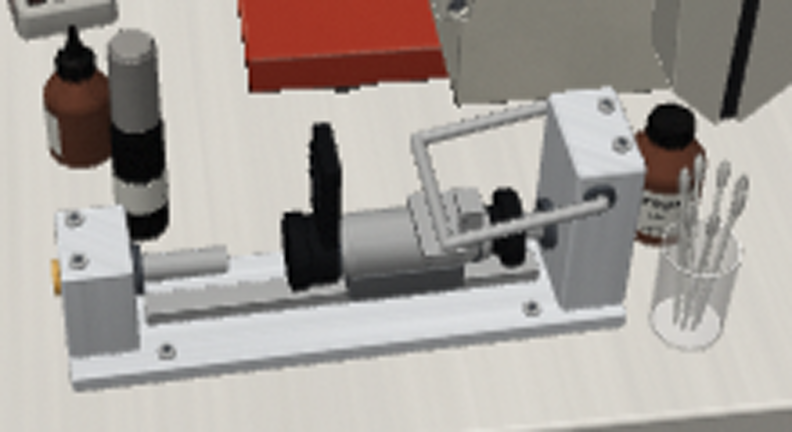

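View pics/top4.png

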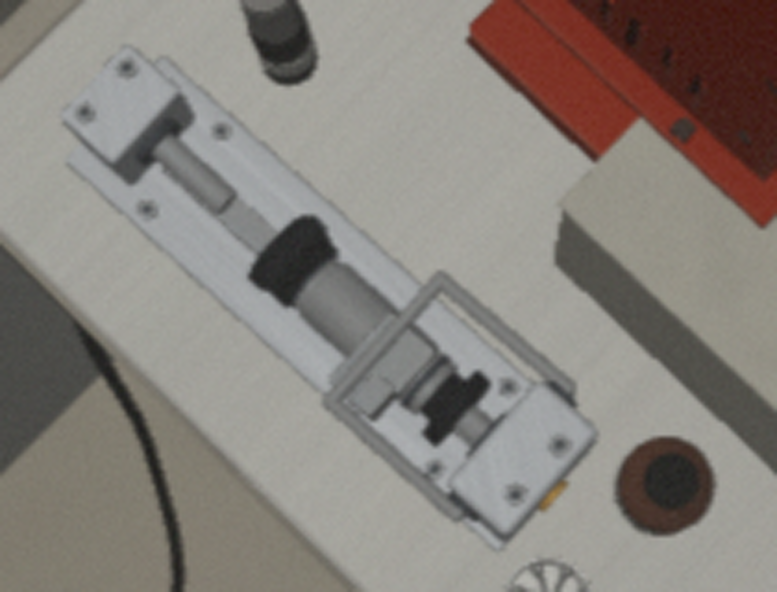

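Bail lies flat with its bar on the A side of the hook (top view (385,335)). The coupler is home on B and the bystanders are at their original pixels. Next: hand in.

```bash
python3 -c "
from plant import *
hand_in(); print(get_time())"
```

```text
the job is handed in; nothing more can be done
the job is handed in; nothing more can be done
```

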